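# Seat a teak block in the carving jig and clamp it

## Task

Get the short oblong teak block ready for carving: lay it flat, carved side up, in the pocket of the plywood jig, its length along the pocket's length, and press it down until it sits fully home on the pocket floor, for the pad in the floor holds it up at first. Only when it is home, swing the hinged clamp arm down until it rests on the block, and let go.

Things in the scene. Friction and masses are not known exactly. Their poses are not given: they have to be found in the camera images.
- block: Short oblong teak block, 90 (x) x 50 (y) x 45 mm high, 0.16 kg, two carved rosettes on top. Origin: centre of its underside. Lies flat and loose on the bench, on the robot's right of the jig, in a row with two teak blanks of the same height that do not fit the pocket (a 145 x 50 mm one, an 80 mm round one). Take it from above across its width. Half turned it is the same.
- jig: Plywood jig fixed on the bench. Origin: on the bench below the pocket's centre, z up. Base 150 (x) x 225 (y, from -60 to +165) x 20 mm thick. Pocket open above, 106 (x) x 66 (y) mm inside; its rim is 12 mm thick and its top 34 mm above the bench. The clamp's hinge is at y = +135, z = 85 mm, its axis along x, between steel cheeks up to 100 mm high, 54 mm wide over all.
- pocket_floor (a point): Centre of the pocket's floor, 20 mm above the bench; axes as the jig's. Here a 60 x 36 mm steel knock-out pad stands 4 to 10 mm proud; it bears the block's weight and stays where left. It slides down stiffly, with 6 N plus 1.5 N per 10 mm/s, until flush with the floor: a hard stop. A block fully home has its underside at this height and its top 45 mm above.
- clamp (a joint): Clamp hinge angle, rad. 0: arm level over the pocket, pointing to the jig's -y, its rubber pad just on top of a block fully home. 1.57: upright; more: leaning away to +y. Starts at 1.6 to 1.85. A stiff hinge (0.4 N m, 3 N at the handle) keeps it where left. The arm is an aluminium bar 30 mm wide, 16 mm thick; closed fingers can push it shut from behind.
- clamp_handle (a point): Centre of the round wooden cross handle at the free end of the clamp arm, 195 mm from the hinge axis: 18 mm thick, 90 mm long, along the jig's x. 0.27 to 0.28 m above the bench at the start, 85 mm when the clamp is closed.
There are look-alikes about, which are no part of the job. What is shaped like the block but purple or turquoise is not meant.

How it is judged (in metres and radians):
On the way:
1. the block is fully home on the pocket floor while the clamp still stands open (z of block in the frame of jig below 0.023 m and horizontal distance between block and jig below 0.015 m and angle between block's own z axis and vertical below 0.1 rad and value of joint clamp above 0.7 rad), for 0.2 s.
At the end, for the whole second after the job is handed in: The block lies flat (within 0.1 rad), carved side up, turned not more than 0.25 rad from the pocket's length, within 15 mm of the pocket's centre, its underside within 3 mm of the pocket floor, at rest; the clamp arm is down on it (angle below 0.05 rad) (z of block in the frame of jig below 0.023 m and horizontal distance between block and jig below 0.015 m and angle between block's own z axis and vertical below 0.1 rad and angle between the x axis of block and the x axis of jig, either way round below 0.25 rad and value of joint clamp below 0.05 rad and linear speed of block below 0.02 m/s); the robot touches nothing.
It also fails if it takes over 64 s, if anything falls off the work surface, if the arm or the gripper's body presses on something with over 40 N, if the wrist force passes 120 N, or if a joint passes its speed limit or range.

## Robot

A 6-joint arm with a two-finger parallel gripper is mounted at the origin on the work surface. World frame = base frame: x ahead of the robot, y to its left, z up, the work surface at z = 0. Lengths are in mm, angles in rad, forces in N, time in s.
With the tool pointing down it reaches from about 250 to 775 mm from the base axis. Payload 4 kg.
Tool frame: the origin (TCP) lies at the very end of the fingers, on their centre line; the grasp point (between the pads) lies r.pinch_z behind it (r.pinch_z is the distance from the TCP to the grasp point, in mm); z points along the fingers, y is the line along which they close (so a half turn about z gives the same grasp; the last joint's range is limited). The gripper opens to 94 mm and grips with 3 to 60 N. Pads are 16 mm wide; open, the fingers measure 119 mm over their backs; the gripper's body (75 mm by 177 mm) begins 78 mm behind the grasp point.
Start: joints at [1.225, 0.087, 1.371, -0, 1.684, -0.103], TCP at [132.241, 533.885, 205.506] pointing down, gripper open.
Joint ranges: [-3.1, 3.1], [-0.76, 2.03], [0.27, 2.55], [-1.08, 4.22], [0.17, 2.65], [-2.57, 2.57]. Speed limits (rad/s): [2.79, 2.79, 3.14, 3.14, 3.14, 3.14].

## Interface

Orientations are given as a unit quaternion [x, y, z, w].
In Python, from plant import observe, eyes, hand_in, spotter, r gives the robot as it stands.
- The arm moves only by the shell command python3 -m pendant 'ROWS' [FORCE]. ROWS is JSON, one flat list of numbers, 5 for each row, row after row: the shift along the tool's x, y, z in mm, then the turn about the tool's z in degrees, then the finger opening in mm, from 0 to 94. A call has 1 to 5 rows; each row shifts and turns the commanded pose from where the row before left it, along the tool's axes as they then stand; what a row does not reach is not made up. A row lasts 1/10 s, in which the tool goes at most 50 mm and 8.59 degrees, less where a joint would pass 70% of its speed; a pose out of reach is approached as far as the arm can. A call is refused whole if a number of a shift passes 50 or a number of a turn 8.59, either way. A call with a gripper value outside its range is refused whole. The fingers move at their own pace and stop on an object; FORCE is the grip in N (left out, the last holds). Time passes only in rows, so rows that do not move let the fingers close. It gives the time, the measured TCP pose, the force, the opening and the grip force at its end, in the units of the state.
- observe(): the state, without advancing time (a new reading comes with each control period).
- eyes.snapshot(name): name is "side" or "top" or "wrist"; returns the picture (480x640x3 uint8, red, green, blue); there is no depth.
- eyes.get_calibration(name): a dict with "fx", "fy", "cx", "cy" (pixels), "rvec" (rotation vector, rad) and "tvec" (3), from world to camera coordinates, as OpenCV has them; the wrist camera has in their place "tool_from_camera" (4x4, takes a point from camera to tool coordinates, whose origin is the TCP and whose axes are the flange's). Camera axes: x right, y down, z forward; pixel columns grow to the right and rows downward; lengths in mm; the calibration is good to about 2 mm. A picture is of the moment at which its call begins: read the wrist's pose just before it. get_calibration takes no time and is no camera call.
- hand_in(): hands the job in; it is judged then, once.
Trained networks look in the newest picture that a camera, given by its name, has taken for a name from the list of things; names that differ only in an ending like _2 or _b are one class to them, and where a whole thing is asked for, a point or a joint stands for the part that bears it (a point fixed in the world has none). Each returns a list of dicts, best first, with "score" (0 to 1); they miss things now and then, are a little off and sometimes report something else, mostly with a low value. They report only what shows in the picture. A call takes as long as a camera call. They do not tell look-alikes from the thing itself.
- spotter.boxes_of(name, camera): "at" ([column, row] as shares, 0 to 1, of the picture: columns of its width, rows of its height, amid what is visible of it).
- spotter.masks_of(name, camera): "pixels" (480x640 bool, what is visible of it) and "at" ([column, row] as shares, 0 to 1, of the picture: columns of its width, rows of its height, amid what is visible of it).
The state is a dict: "t": time; "q": joint angles; "dq": joint speeds; "effort": joint torques, N m; "tool_pos": TCP position; "orientation": TCP orientation; "contact_force": force on the tool from outside, world axes, zero at the start; "wrist_torque": the same for the moment, N m; "width": finger opening in mm; "finger_force": force on a finger pad.
Only numpy, scipy, OpenCV 4.12 (cv2) and the standard library are available. Lean on these libraries where they do the work, as an engineer would, in place of code of your own. Each camera call takes 0.05 s, during which the arm holds its last target. There are 200 camera calls.

## Working session

There is one attempt and no reset: what is moved stays moved. The work goes in short steps, Python scripts to look and compute and a shell command to move; the robot and the scene stay as the last step left them, time stands still between calls to the robot, and variables do not carry over. Pictures are saved under pics/ and viewed, at most 10 in all, crops included, and the job is handed in when it is done.

```bash
mkdir -p pics; ls; cat > h.py <<'E'
import numpy as np, cv2
from scipy.spatial.transform import Rotation as R
from plant import observe, eyes, hand_in, spotter, r
def cam(name):
    c=eyes.get_calibration(name); K=np.array([[c["fx"],0,c["cx"]],[0,c["fy"],c["cy"]],[0,0,1.]])
    if "rvec" in c:
        Rm=cv2.Rodrigues(np.array(c["rvec"],float))[0]; t=np.array(c["tvec"],float).ravel()
    else:
        s=observe(); T=np.eye(4); T[:3,:3]=R.from_quat(s["orientation"]).as_matrix(); T[:3,3]=s["tool_pos"]
        W=np.linalg.inv(T@np.array(c["tool_from_camera"])); Rm=W[:3,:3]; t=W[:3,3]
    return K,Rm,t
def unproj(C,uv,z):
    K,Rm,t=C; uv=np.atleast_2d(np.array(uv,float))
    d=np.c_[uv,np.ones(len(uv))]@np.linalg.inv(K).T@Rm; o=-Rm.T@t
    return o+d*((z-o[2])/d[:,2])[:,None]
def proj(C,p):
    K,Rm,t=C; q=(np.atleast_2d(p)@Rm.T+t)@K.T; return q[:,:2]/q[:,2:]
def snap(name,f):
    C=cam(name); im=eyes.snapshot(name); cv2.imwrite("pics/"+f,cv2.cvtColor(im,cv2.COLOR_RGB2BGR)); return C,im
E
python3 - <<'E'
from h import *
for n in("top","side"):
    C,im=snap(n,n+"1.png"); print(n,-C[1].T@C[2])
    for k in("block","jig","clamp_handle","clamp"):
        for m in spotter.masks_of(k,n)[:4]:
            p=m["pixels"].astype(np.uint8); rc=cv2.minAreaRect(cv2.findNonZero(p))
            bx=cv2.boxPoints(rc); print(k,round(m["score"],2),np.array(m["at"])*[640,480],p.sum(),unproj(C,bx,45).round()[:,:2].tolist())
print(observe(),r.pinch_z)
E
```

```text
pics
top [ 282.23221035  -81.94049878 1062.41848499]
block 0.91 [351.168 263.712] 1167 [[313.0, -113.0], [405.0, -122.0], [399.0, -174.0], [308.0, -164.0]]
block 0.88 [464.192 164.4  ] 1370 [[603.0, -340.0], [608.0, -402.0], [509.0, -405.0], [504.0, -345.0]]
block 0.81 [435.712 313.008] 1354 [[222.0, -267.0], [310.0, -284.0], [301.0, -342.0], [212.0, -324.0]]
block 0.66 [478.912 256.512] 1282 [[379.0, -336.0], [419.0, -429.0], [371.0, -448.0], [331.0, -355.0]]
jig 0.6 [219.008 171.6  ] 9412 [[480.0, 334.0], [673.0, 308.0], [606.0, -38.0], [416.0, -4.0]]
clamp_handle 0.8 [146.624 152.208] 1604 [[621.0, 361.0], [681.0, 299.0], [548.0, 179.0], [490.0, 240.0]]
clamp 0.75 [148.992 149.184] 1683 [[619.0, 362.0], [679.0, 300.0], [547.0, 178.0], [488.0, 239.0]]
side [ 152.43516175 -738.43347254  914.35652331]
block 0.93 [294.784 295.68 ] 1578 [[310.0, -116.0], [408.0, -124.0], [392.0, -203.0], [299.0, -194.0]]
block 0.83 [362.112 402.72 ] 2048 [[322.0, -375.0], [381.0, -345.0], [418.0, -439.0], [361.0, -464.0]]
block 0.76 [281.472 382.896] 1933 [[217.0, -276.0], [309.0, -292.0], [294.0, -362
[... 520 characters left out ...]
.0]]
{'t': 0.5, 'q': array([ 1.22487498e+00,  8.72309028e-02,  1.37078252e+00, -1.48421903e-05,
        1.68356207e+00, -1.03113351e-01]), 'dq': array([-0.00023954, -0.00013787, -0.0012123 , -0.00050837, -0.00098652,
       -0.00047277]), 'effort': array([-6.50121365e-04, -3.39622736e+01, -3.02268434e+01,  7.16501847e-02,
        2.43619946e-02, -3.02623846e-05]), 'tool_pos': array([132.25285513, 533.86292674, 205.44705107]), 'orientation': array([1.21106820e-01, 9.92639480e-01, 6.72293444e-06, 9.09909245e-06]), 'contact_force': array([-0.44613476, -0.02847377,  0.824784  ]), 'wrist_torque': array([-0.03530244, -0.01313022,  0.00307924]), 'finger_force': 0.0, 'width': 93.98348462704863} 18.8
```

View pics/top1.png

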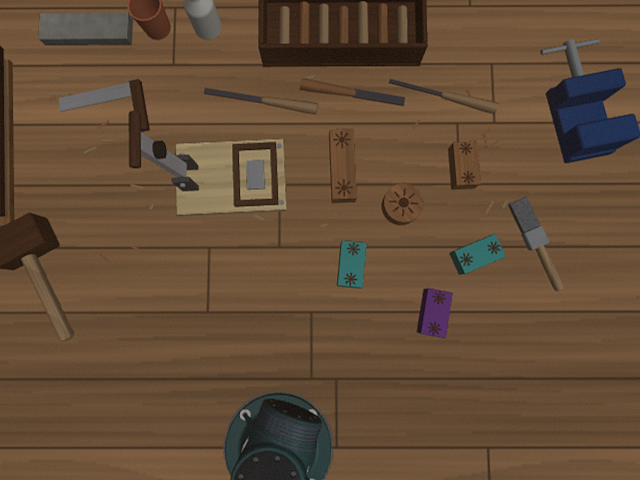

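View pics/side1.png

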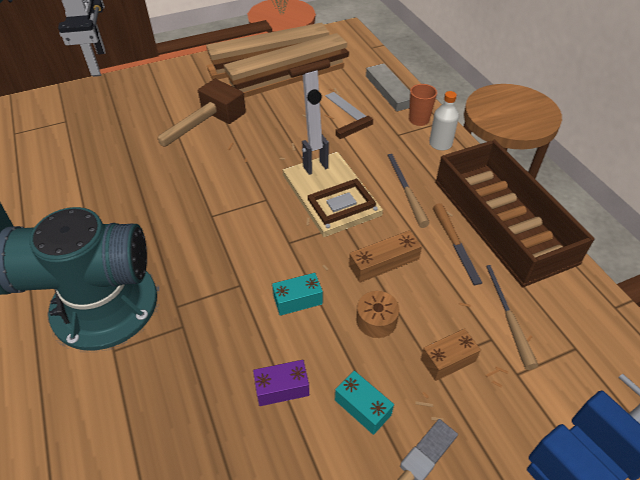

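The top view shows the teak block at about (466,163), lying between the vise and the long blank. The pocket rim is at about (255,174), and the clamp stands upright at about (135–190,150). The wrist is far from both, so I'll fit poses from these views first.

```bash
cat >> h.py <<'E'
from scipy.optimize import minimize
def box(p,lx,ly,z0,z1):
    c,s=np.cos(p[2]),np.sin(p[2])
    return np.array([[p[0]+c*a*lx/2-s*b*ly/2,p[1]+s*a*lx/2+c*b*ly/2,z] for z in(z0,z1) for a in(-1,1) for b in(-1,1)])
def sil(C,P):
    im=np.zeros((1920,2560),np.uint8)
    cv2.fillConvexPoly(im,cv2.convexHull((proj(C,P)*4).astype(np.float32)).astype(np.int32),1)
    return cv2.resize(im.astype(np.float32),(640,480),interpolation=cv2.INTER_AREA)
def fit(obs,p0,lx,ly,z0,z1):
    f=lambda p:sum(1-np.minimum(sil(C,box(p,lx,ly,z0,z1)),m).sum()/np.maximum(sil(C,box(p,lx,ly,z0,z1)),m).sum() for C,m in obs)
    r_=minimize(f,p0,method="Nelder-Mead",options=dict(initial_simplex=np.array(p0)+np.array([[0,0,0],[12,0,0],[0,12,0],[0,0,.15]]),xatol=.05,fatol=1e-4))
    return r_.x.round(3),round(r_.fun,3)
def rim(im,C,c0,rad=75):
    # dark brown rim, outer region filled
    h=cv2.cvtColor(im,cv2.COLOR_RGB2HSV); m=((h[...,2]<100)&(h[...,1]>60)).astype(np.uint8)
    n,l,s,ce=cv2.connectedComponentsWithStats(m); u=proj(C,[c0])[0]
    return l,s,u
E
python3 - <<'E'
from h import *
obs=[]
for n,u in(("top",(464,164)),("side",(450,353))):
    im=eyes.snapshot(n)
    m=min(spotter.masks_of("block",n),key=lambda m:np.hypot(*(np.array(m["at"])*[640,480]-u)))["pixels"].astype(np.float32)
    obs.append((cam(n),m))
    if n=="top": 
        C=cam(n); h=cv2.cvtColor(im,cv2.COLOR_RGB2HSV)
        print(fit(obs,[556,-377,0],90,50,0,45))
        print(h[174,225:290].tolist()[::2])
print(fit(obs[1:],[556,-377,0],90,50,0,45),fit(obs,[556,-377,0],90,50,0,45))
ck=np.array([[235,143],[275,143],[278,205],[235,207]])
print(unproj(C,ck,34).round())
print(unproj(C,[[177,142],[284,139],[287,210],[177,214]],20).round())
E
```

```text
(array([ 5.59779e+02, -3.79603e+02,  4.50000e-02]), np.float64(0.05))
[[20, 91, 148], [19, 88, 148], [20, 88, 151], [20, 88, 154], [16, 105, 85], [13, 127, 66], [12, 138, 63], [18, 108, 80], [21, 87, 149], [20, 89, 144], [19, 90, 148], [0, 7, 106], [120, 2, 109], [100, 7, 111], [90, 2, 110], [135, 5, 107], [130, 7, 107], [150, 2, 110], [120, 9, 112], [113, 16, 124], [19, 94, 136], [20, 88, 145], [20, 90, 144], [18, 99, 95], [13, 128, 64], [12, 123, 62], [18, 93, 107], [19, 88, 147], [19, 89, 144], [19, 88, 148], [16, 119, 116], [15, 130, 116], [15, 119, 118]]
(array([ 5.60363e+02, -3.80820e+02,  6.10000e-02]), np.float64(0.054)) (array([ 5.60281e+02, -3.80143e+02,  4.50000e-02]), np.float64(0.11))
[[608.  92.  34.]
 [607.   9.  34.]
 [478.   2.  34.]
 [474.  89.  34.]]
[[615. 215.  20.]
 [620.  -8.  20.]
 [470. -15.  20.]
 [463. 211.  20.]]
```

```bash
python3 -m pendant '[0,0,0,-8.25,94, 0,0,0,-8.25,94, -18.5,-44.5,0,0,94, -18.5,-44.5,0,0,94, -18.5,-44.5,0,0,94]'; python3 - <<'E'
from h import *
import json
out=[]
obs=[]
for n in("top","side"):
    im=eyes.snapshot(n); C=cam(n); h=cv2.cvtColor(im,cv2.COLOR_RGB2HSV)
    roi=np.zeros((480,640),np.uint8)
    cv2.fillConvexPoly(roi,cv2.convexHull(proj(C,box([541,48,.03],144,104,34,34)).astype(np.int32)),1)
    m=((h[...,2]<(100 if n=="top" else 110))&(h[...,1]>80)).astype(np.uint8)*roi
    cs,_=cv2.findContours(m,cv2.RETR_EXTERNAL,2); c=max(cs,key=cv2.contourArea)
    f=np.zeros_like(m); cv2.drawContours(f,[cv2.convexHull(c)],-1,1,-1)
    o=(C,f.astype(np.float32)); obs.append(o); print(n,f.sum(),fit([o],[541,48,.03],130,90,20,34))
print(fit(obs,[541,48,.03],130,90,20,34))
E
```

```text
t: 1.2
tool_pos: [194.0, 401.7, 205.3]
orientation: [-0.023, 1.0, -0.0, 0.0]
contact_force: [1.0, -0.1, -0.3]
width: 94.0
finger_force: 0.0
top 2864 (array([5.43383e+02, 4.98690e+01, 4.80000e-02]), np.float64(0.02))
side 1859 (array([5.42996e+02, 4.99690e+01, 4.00000e-02]), np.float64(0.037))
(array([5.43241e+02, 4.95230e+01, 4.60000e-02]), np.float64(0.058))
```

```bash
python3 -m pendant '[-18.5,-44.5,0,0,94, -18.5,-44.5,0,0,94, -18.5,-44.5,0,0,94, -18.5,-44.5,0,0,94, -18.5,-44.5,0,0,94]';python3 -m pendant '[-18.5,-44.5,0,0,94, -18.5,-44.5,0,0,94, -18.5,-44.5,0,0,94, -18.5,-44.5,0,0,94, -18.5,-44.5,0,0,94]'
```

```text
t: 1.8
tool_pos: [296.7, 184.1, 206.0]
orientation: [-0.023, 1.0, 0.001, 0.001]
contact_force: [1.3, 0.0, -0.0]
width: 93.8
finger_force: 0.0
t: 2.3
tool_pos: [399.8, -34.7, 206.0]
orientation: [-0.023, 1.0, 0.0, 0.001]
contact_force: [0.7, 0.4, 1.3]
width: 94.0
finger_force: 0.0
```

```bash
python3 -m pendant '[-18,-44,0,0,94, -18,-44,0,0,94, -18,-44,0,0,94, -18,-44,10,0,94, -18,-44,10,0,94]';python3 -m pendant '[-18,-44,15,0,94, -18,-44,15,0,94, -18,-44,15,0,94,0,0,0,0,94,0,0,0,0,94]'
python3 - <<'E'
from h import *
print(observe()["tool_pos"])
C,im=snap("wrist","w1.png")
for m in spotter.masks_of("block","wrist"):
    p=m["pixels"]; print(m["score"],np.array(m["at"])*[640,480],p.sum(),fit([(C,p.astype(np.float32))],[560,-380,.045],90,50,0,45))
E
```

```text
t: 2.8
tool_pos: [500.2, -250.6, 185.6]
orientation: [-0.023, 1.0, -0.0, 0.001]
contact_force: [-0.3, 0.7, -0.0]
width: 94.1
finger_force: 0.0
t: 3.3
tool_pos: [558.6, -378.2, 137.4]
orientation: [-0.022, 1.0, 0.002, -0.002]
contact_force: [0.3, 0.1, 0.4]
width: 94.1
finger_force: 0.0
[ 558.58886097 -378.18768222  137.42196007]
0.84 [263.616   9.216] 1221 (array([ 5.6e+02, -3.8e+02,  4.5e-02]), np.float64(1.0))
0.69 [311.168 247.104] 10205 (array([ 5.64017e+02, -3.81624e+02,  4.80000e-02]), np.float64(0.022))
0.67 [633.472   6.096] 279 (array([ 5.6e+02, -3.8e+02,  4.5e-02]), np.float64(1.0))
```

View pics/w1.png

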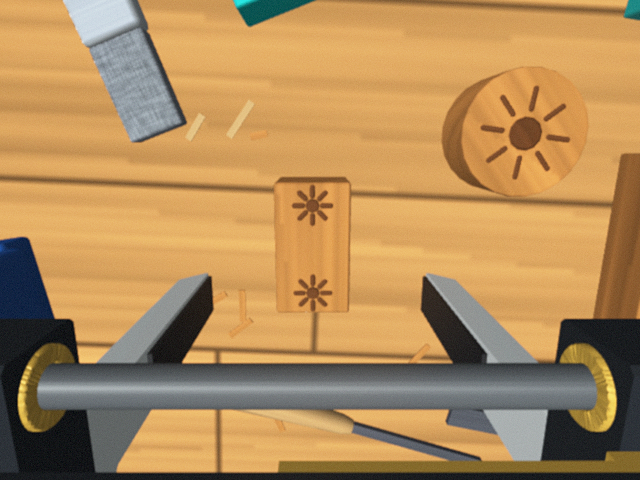

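The wrist view shows the block at (312,247), centred between the fingers with its long side across the closing line. I'll descend, grip and lift.

```bash
python3 -m pendant '[-3,-3,30,0,94, 0,0,30,0,94, 0,0,30,0,94, 0,0,20,0,94, 0,0,7,0,94]' 45;python3 -m pendant '[0,0,0,0,30, 0,0,0,0,30, 0,0,0,0,30,0,0,0,0,30,0,0,0,0,30]' 45;
```

```text
t: 3.9
tool_pos: [561.0, -378.8, 23.1]
orientation: [-0.023, 1.0, 0.001, -0.0]
contact_force: [1.0, 0.5, -1.4]
width: 93.8
finger_force: 0.0
t: 4.4
tool_pos: [562.0, -381.5, 24.5]
orientation: [-0.023, 1.0, -0.001, 0.001]
contact_force: [0.0, -0.4, 0.4]
width: 57.5
finger_force: 0.0
```

```bash
python3 -m pendant '[0,0,6,0,57, 0,0,0,0,57,0,0,0,0,30, 0,0,0,0,30, 0,0,0,0,30]' 45;
```

```text
t: 4.9
tool_pos: [561.2, -381.0, 16.9]
orientation: [-0.023, 1.0, 0.0, -0.0]
contact_force: [-1.2, -0.6, -1.6]
width: 50.1
finger_force: 45.0
```

```bash
python3 -m pendant '[0,0,-25,0,30, 0,0,-40,0,30, 0,0,-40,0,30, 0,25,0,0,30, 0,45,0,0,30]';python3 -m pendant '[0,45,0,0,30, 0,45,0,0,30, 0,45,0,0,30, 0,45,0,0,30, 0,45,0,0,30]';python3 -m pendant '[0,45,0,0,30, 0,45,0,0,30, 0,30,0,0,30, 0,16,0,0,30, 0,0,0,0,30]'
python3 - <<'E'
from h import *
eyes.snapshot("top"); eyes.snapshot("side")
print(np.mean([observe()["tool_pos"]],axis=0))
snap("side","s2.png")
C,im=snap("wrist","w2.png")
for n in("top","side"):
  for m in spotter.masks_of("block",n)[:4]:
    print(n,m["score"],np.array(m["at"])*[640,480],m["pixels"].sum())
print(observe()["tool_pos"])
a,b=cv2.imread("pics/s2.png"),cv2.imread("pics/w2.png")
cv2.imwrite("pics/sw2.png",np.hstack([cv2.resize(a[60:300,200:440],(400,400)),cv2.resize(b,(400,400))]))
E
```

```text
t: 5.4
tool_pos: [559.0, -313.7, 124.6]
orientation: [-0.021, 1.0, -0.002, 0.002]
contact_force: [1.5, 0.4, -1.3]
width: 49.7
finger_force: 45.0
t: 5.9
tool_pos: [547.7, -84.7, 122.4]
orientation: [-0.022, 1.0, 0.0, 0.0]
contact_force: [1.0, 0.9, -0.8]
width: 49.7
finger_force: 45.0
t: 6.4
tool_pos: [541.8, 50.9, 122.4]
orientation: [-0.024, 1.0, 0.0, -0.0]
contact_force: [0.0, -0.3, -1.8]
width: 49.6
finger_force: 45.0
[542.1717532   48.41397356 122.38678889]
top 0.72 [258.688 174.48 ] 148
top 0.58 [434.368 315.312] 1364
top 0.57 [348.224 265.824] 1204
side 0.94 [333.568 169.824] 1075
side 0.84 [281.92  380.208] 1956
side 0.75 [297.984 295.824] 1510
side 0.65 [362.816 403.008] 2053
[542.22228929  47.8835848  122.38073776]
```

View pics/sw2.png

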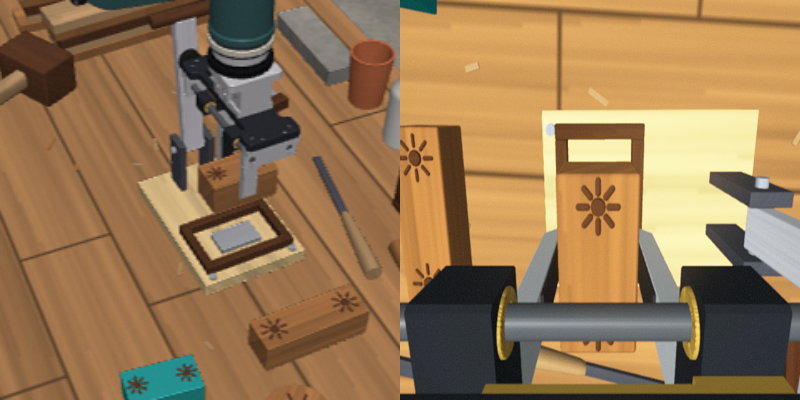

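```bash
python3 - <<'E'
from h import *
C=cam("wrist")
print(observe()["tool_pos"],unproj(C,[[248,149],[392,149]],34).round(1).tolist(),box([543.2,49.6,.046],130,90,34,34)[:2].round(1).tolist())
b=unproj(C,[[253,204],[381,204]],0+105+45); print(b.round(1).tolist())
E
```

```text
[542.22228929  47.8835848  122.38073776] [[483.5, 1.6, 34.0], [479.6, 90.5, 34.0]] [[480.3, 1.7, 34.0], [476.2, 91.6, 34.0]]
[[499.2, 21.8, 150.0], [497.1, 67.9, 150.0]]
```

```bash
python3 -m pendant '[-1.5,1.5,20,0,30, 0,0,25,0,30, 0,0,18,0,30, 0,0,7,0,30, 0,0,0,0,30]' 60;python3 -m pendant '[0,0,3,0,30, 0,0,3,0,30, 0,0,3,0,30, 0,0,2,0,30, 0,0,0,0,30]'
```

```text
t: 7.2
tool_pos: [542.7, 50.2, 51.3]
orientation: [-0.022, 1.0, 0.0, -0.001]
contact_force: [-0.3, 0.2, -1.3]
width: 49.9
finger_force: 60.0
t: 7.7
tool_pos: [544.2, 50.9, 42.7]
orientation: [-0.023, 1.0, -0.0, 0.001]
contact_force: [-1.2, -0.2, 2.4]
width: 49.5
finger_force: 60.0
```

```bash
python3 -m pendant '[0,0,2,0,30, 0,0,2,0,30, 0,0,0,0,30]';python3 -m pendant '[0,0,2,0,30, 0,0,2,0,30, 0,0,0,0,30]'
```

```text
t: 8.0
tool_pos: [544.2, 50.9, 38.7]
orientation: [-0.023, 1.0, -0.0, 0.001]
contact_force: [-0.4, -0.7, 5.6]
width: 49.2
finger_force: 60.0
t: 8.3
tool_pos: [544.3, 51.0, 36.7]
orientation: [-0.023, 1.0, -0.0, 0.001]
contact_force: [-4.4, -0.2, 13.4]
width: 49.8
finger_force: 60.0
```

```bash
python3 -m pendant '[0,0,1.5,0,30, 0,0,0,0,30, 0,0,0,0,30]'; python3 - <<'E'
from h import *
s=observe();print(s["tool_pos"],s["contact_force"])
snap("side","s3.png"); C=cam("side")
m=spotter.masks_of("block","side")[0]; print(m["at"],m["pixels"].sum())
print(proj(C,box([545,49.5,.046],90,50,65,65)).round())
a=cv2.imread("pics/s3.png"); cv2.imwrite("pics/s3c.png",cv2.resize(a[120:260,260:420],(800,600*140//120 if 0 else 600),interpolation=3))
E
```

```text
t: 8.6
tool_pos: [544.4, 50.9, 36.7]
orientation: [-0.023, 1.0, -0.0, 0.001]
contact_force: [-6.1, -1.2, 20.5]
width: 49.5
finger_force: 60.0
[544.37021019  50.94415032  36.73721289] [-6.13468231 -1.17770115 20.53119528]
[0.4605, 0.6146] 1549
[[330. 202.]
 [320. 188.]
 [366. 189.]
 [355. 176.]
 [330. 202.]
 [320. 188.]
 [366. 189.]
 [355. 176.]]
```

```bash
python3 -m pendant '[0,0,-2,0,30, 0,0,0,0,60, 0,0,0,0,80, 0,0,0,0,80, 0,0,-30,0,80]'; python3 -m pendant '[0,0,-40,0,80, 0,0,-20,0,0, 0,0,0,0,0, 0,0,0,0,0]'; python3 - <<'E'
from h import *
s=observe();print(s["tool_pos"],s["width"])
C,im=snap("wrist","w3.png")
snap("side","s4.png"); Cs=cam("side")
for n,c in(("wrist",C),("side",Cs)):
  for m in spotter.masks_of("block",n)[:4]:
    print(n,m["score"],np.array(m["at"])*[640,480],m["pixels"].sum())
a,b=cv2.imread("pics/s4.png"),cv2.imread("pics/w3.png")
cv2.imwrite("pics/sw3.png",np.hstack([cv2.resize(a[130:250,270:390],(400,400)),cv2.resize(b,(400,300)) if 0 else cv2.resize(b,(400,400))]))
E
```

```text
t: 9.2
tool_pos: [539.7, 51.2, 59.1]
orientation: [-0.022, 1.0, 0.001, -0.005]
contact_force: [-0.4, -0.6, 0.3]
width: 77.7
finger_force: 0.0
t: 9.6
tool_pos: [543.0, 51.3, 122.6]
orientation: [-0.023, 1.0, 0.0, -0.001]
contact_force: [-0.2, -0.3, -1.1]
width: 59.2
finger_force: 0.0
[542.95667988  51.31297569 122.63313478] 59.18866749505768
wrist 0.81 [27.008  4.512] 695
wrist 0.68 [316.032 256.992] 12884
side 0.83 [337.6   193.776] 1131
side 0.81 [362.688 402.816] 2041
side 0.8 [295.808 295.104] 1475
```

View pics/sw3.png

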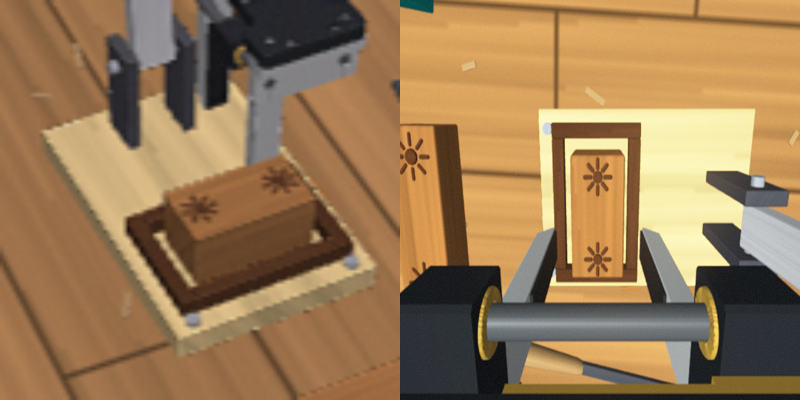

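The block lies in the pocket, straight and level, with a clear gap to the rim all round. I'll press on its top with closed fingers to confirm it is home (top at 65 mm).

```bash
python3 -m pendant '[0,0,20,0,0, 0,0,20,0,0, 0,0,8,0,0, 0,0,2,0,0, 0,0,0,0,0]'; python3 -m pendant '[0,0,3,0,0, 0,0,3,0,0, 0,0,2,0,0,0,0,2,0,0, 0,0,0,0,0]'
```

```text
t: 10.3
tool_pos: [543.3, 51.0, 73.7]
orientation: [-0.023, 1.0, 0.0, -0.0]
contact_force: [0.1, 0.6, -0.1]
width: 3.4
finger_force: 0.0
t: 10.8
tool_pos: [543.7, 51.0, 65.3]
orientation: [-0.023, 1.0, -0.0, 0.0]
contact_force: [-1.9, -0.5, 4.4]
width: 0.7
finger_force: 2.3
```

```bash
python3 -m pendant '[0,0,2,0,0, 0,0,2,0,0, 0,0,0,0,0, 0,0,0,0,0]'
```

```text
t: 11.2
tool_pos: [543.8, 51.0, 65.1]
orientation: [-0.023, 1.0, -0.0, 0.001]
contact_force: [-7.7, -0.4, 20.1]
width: 0.3
finger_force: 9.8
```

The top reads 65.1 mm against a hard stop, so the block is home. Next I'll work out the clamp angle from the first top picture (handle at about (135,139)) while retreating.

```bash
python3 -m pendant '[0,0,-8,0,0, 0,-10,-30,0,0, 0,-20,-45,0,0, 0,-20,-45,0,0, 0,0,-49,0,0]'; python3 -m pendant '[0,0,-49,0,0, 0,0,-35,0,0, 0,0,0,0,0]'; python3 - <<'E'
from h import *
C=cam("top")
for th in(1.6,1.65,1.7,1.75,1.8,1.85):
    y=135-195*np.cos(th); z=85+195*np.sin(th); w=[544.5-.046*y,49.5+y,z]; print(th,round(y),round(z),proj(C,[w]).round(1))
snap("top","t5.png"); snap("side","s5.png")
a,b=cv2.imread("pics/t5.png"),cv2.imread("pics/s5.png")
cv2.imwrite("pics/ts5.png",np.hstack([cv2.resize(a[80:240,110:310],(400,320)),cv2.resize(b[20:260,220:420],(400,320))]))
E
```

```text
t: 11.7
tool_pos: [545.3, -1.0, 237.8]
orientation: [-0.021, 1.0, -0.0, -0.001]
contact_force: [1.0, 1.2, 0.0]
width: 0.4
finger_force: 0.0
t: 12.0
tool_pos: [547.7, 0.7, 328.1]
orientation: [-0.023, 1.0, -0.001, 0.006]
contact_force: [-0.2, -0.1, -0.2]
width: 0.5
finger_force: 0.0
1.6 141 280 [[145.9 138.3]]
1.65 150 279 [[139.8 138.8]]
1.7 160 278 [[133.9 139.3]]
1.75 170 277 [[128.1 139.8]]
1.8 179 275 [[122.5 140.5]]
1.85 189 272 [[117.1 141.3]]
```

View pics/ts5.png

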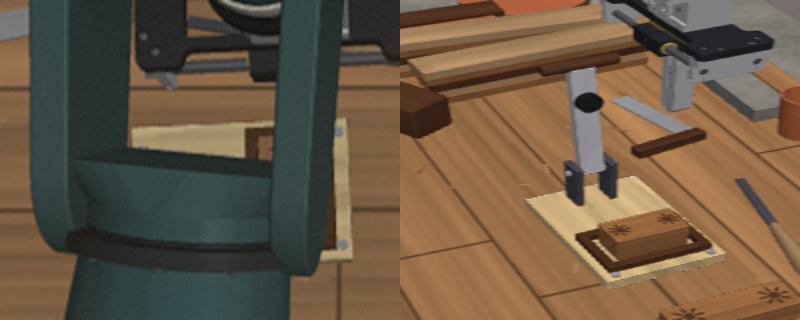

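```bash
python3 -m pendant '[0,30,0,0,0, 0,48,0,0,0, 0,48,0,0,0, 0,48,0,0,0, 0,48,0,0,0]'; python3 -m pendant '[0,22,0,0,0, 0,0,0,0,0, 0,0,0,0,0]'
```

```text
t: 12.6
tool_pos: [534.7, 224.3, 317.8]
orientation: [-0.022, 1.0, -0.001, -0.002]
contact_force: [1.5, -0.1, 0.7]
width: 0.6
finger_force: 0.0
t: 12.9
tool_pos: [534.2, 244.5, 318.5]
orientation: [-0.023, 1.0, -0.001, -0.002]
contact_force: [1.0, -0.5, 0.3]
width: 0.5
finger_force: 0.0
```

```bash
python3 -m pendant '[0,0,35,0,0, 0,0,35,0,0, 0,0,8,0,0, 0,0,0,0,0, 0,0,0,0,0]'; python3 -m pendant '[0,-10,0,0,0, 0,-10,0,0,0, 0,-10,0,0,0, 0,-8,0,0,0, 0,0,0,0,0]'
```

```text
t: 13.4
tool_pos: [535.5, 244.1, 244.7]
orientation: [-0.022, 1.0, 0.0, 0.001]
contact_force: [-0.5, 0.1, -0.2]
width: 0.4
finger_force: 0.0
t: 13.9
tool_pos: [536.7, 205.3, 243.6]
orientation: [-0.022, 1.0, -0.0, 0.0]
contact_force: [-0.6, 0.6, -0.2]
width: 0.6
finger_force: 0.0
```

```bash
python3 -m pendant '[0,-14,2,0,0, 0,-14,2,0,0, 0,-12,3,0,0, 0,0,0,0,0]'; python3 - <<'E'
from h import *
snap("side","s6.png"); a=cv2.imread("pics/s6.png"); cv2.imwrite("pics/s6c.png",cv2.resize(a[20:260,220:420],(500,600)))
E
```

```text
t: 14.3
tool_pos: [538.1, 164.5, 235.2]
orientation: [-0.021, 1.0, -0.001, -0.001]
contact_force: [0.7, 0.3, -0.5]
width: 0.6
finger_force: 0.0
```

View pics/s6c.png

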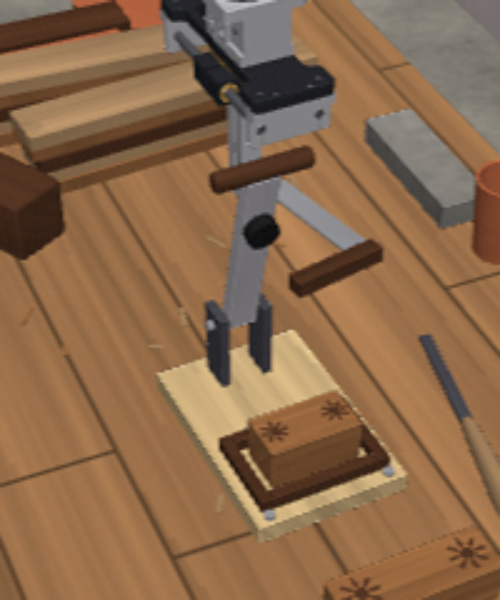

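The handle is tipping towards the pocket with the fingers behind it. I'll continue along the arc.

```bash
python3 -m pendant '[0,-20,6,0,0, 0,-18,8,0,0, 0,-17,11,0,0, 0,-16,12,0,0, 0,0,0,0,0]';  python3 -m pendant '[0,-14,14,0,0, 0,-12,17,0,0, 0,-9,18,0,0, 0,-8,18,0,0, 0,0,0,0,0]'
```

```text
t: 14.85
tool_pos: [540.4, 94.0, 196.4]
orientation: [-0.021, 1.0, -0.001, -0.002]
contact_force: [0.5, -0.7, -0.1]
width: 0.4
finger_force: 0.0
t: 15.35
tool_pos: [541.5, 51.9, 128.4]
orientation: [-0.022, 1.0, -0.0, -0.003]
contact_force: [0.8, -0.2, 0.9]
width: 0.2
finger_force: 0.0
```

```bash
python3 -m pendant '[0,-3,13,0,0, 0,-2,12,0,0, 0,-1,6,0,0, 0,0,3,0,0, 0,0,0,0,0]';  python3 -m pendant '[0,0,3,0,0, 0,0,3,0,0, 0,0,2,0,0, 0,0,0,0,0]'
```

```text
t: 15.85
tool_pos: [543.3, 47.3, 97.4]
orientation: [-0.023, 1.0, 0.0, -0.001]
contact_force: [0.2, 0.4, 0.2]
width: 0.7
finger_force: 0.0
t: 16.25
tool_pos: [543.9, 47.1, 93.2]
orientation: [-0.023, 1.0, -0.0, 0.001]
contact_force: [-4.7, -1.1, 11.7]
width: 0.6
finger_force: 6.0
```

```bash
python3 -m pendant '[0,0,2,0,0, 0,0,0,0,0, 0,0,0,0,0]';  python3 -m pendant '[0,0,-6,0,0, 0,0,-30,0,0, 0,0,-50,0,0, 0,0,-50,0,0, 0,0,0,0,0]'; python3 - <<'E'
from h import *
snap("side","s7.png"); a=cv2.imread("pics/s7.png"); cv2.imwrite("pics/s7c.png",cv2.resize(a[80:240,260:420],(600,600)))
E
```

```text
t: 16.55
tool_pos: [544.0, 47.1, 93.2]
orientation: [-0.023, 1.0, -0.0, 0.001]
contact_force: [-8.3, -0.4, 19.1]
width: 0.4
finger_force: 9.5
t: 17.05
tool_pos: [547.4, 47.2, 233.0]
orientation: [-0.023, 1.0, -0.0, 0.008]
contact_force: [0.7, -0.3, 1.5]
width: 0.4
finger_force: 0.0
```

View pics/s7c.png

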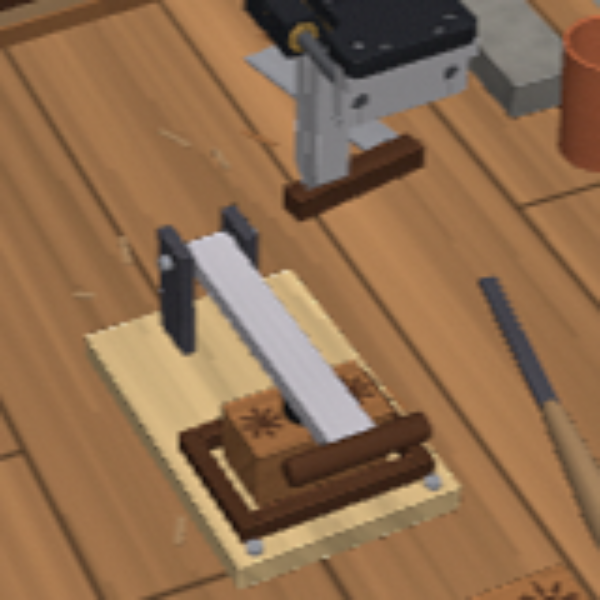

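The clamp lies level on the block, the block is seated in the pocket, and the gripper is well clear.

```bash
python3 -c "
from plant import hand_in; print(hand_in())"
```

```text
the job is handed in; nothing more can be done
None
```

The teak block is pressed fully home in the jig pocket, the clamp arm is down on it, the gripper is clear, and the job is handed in; no verdict came back.

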